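Take the charge pressure of the grip air reservoir with a stick gauge

ROBOT

A 7-joint arm with a two-finger parallel gripper is mounted at the origin on the work surface. World frame = base frame: x ahead of the robot, y to its left, z up, the work surface at z = 0. Lengths are in m, angles in rad, forces in N, time in s.
With the tool pointing down it reaches from about 0.425 to 0.925 m from the base axis. Payload 6.8 kg.
Tool frame: the origin (TCP) lies midway between the tips of the shut fingers; the grasp point (between the pads) lies 19 mm behind it; z points along the fingers, y is the direction in which the jaws open and shut (so a half turn about z gives the same grasp; the last joint's range is limited). The gripper opens to 85 mm and grips with 20 to 120 N. Pads are 22 mm wide; open, the fingers measure 114 mm over their backs; the gripper's body (76 mm by 85 mm) begins 54 mm behind the grasp point. The pads swing forward as they close: fully open they stand 13 mm farther back than shut.
Start: joints at [1.227, 0.477, 0.022, 1.555, -0.011, 1.109, -0.083], TCP at [0.158, -0.656, 0.231] pointing down, gripper open.
Joint ranges: [-2.96, 2.96], [-0.34, 2.1], [-1.41, 1.46], [0.24, 2.44], [-1.37, 4.51], [0.17, 1.92], [-2.96, 2.96]. Speed limits (rad/s): [2.39, 2.39, 3.14, 3.14, 3.14, 3.14, 3.14].

INTERFACE

Orientations are given as a rotation vector (axis times angle).
In Python, from bench import r gives the robot as it stands. The module is installed in compiled form; this text tells all that it offers.
- The arm moves only by the tool apply_moves, never from a script. Its argument "plan" is a list that holds one entry, the list of rows, each a list of 7 numbers: the turn, a rotation vector about the tool's x, y, z scaled (see below), then the shift along the tool's x, y, z scaled (see below), then the closure, from -1 (fully open) to 1 (shut). In form: [[[wx, wy, wz, tx, ty, tz, grip], ...]]. A call has 1 to 12 rows; each row is the pose to reach, as a shift and turn from the pose commanded when the call began, along the tool's axes at that moment, turning the shorter way round; what a row does not reach only later rows make up. The controller multiplies each number of a shift by 0.4 m and each number of a turn by 180 degrees. A row lasts 1/12 s, in which the tool goes at most 41.7 mm and 7.16 degrees, less where a joint would pass 70% of its speed; a pose out of reach is approached as far as the arm can. A call with a number of a shift or a turn outside -1 to 1 is refused whole. A call with a gripper value outside its range is refused whole. The fingers move at their own pace and stop on an object; "force" is the grip in N (left out, the last holds). Time passes only in rows, so rows that repeat a pose let the fingers close. It gives the time, the measured TCP pose, the force and the opening at its end, in the units of the state.
- r.get_obs(): the state, without advancing time (a new reading comes with each control period).
- r.grab_frame(name): name is "side" or "top"; returns a dict with "pixels" (400x640x3 uint8, blue, green, red), "fx", "fy", "cx", "cy" (pixels), "pose" (4x4, takes a point from camera to world coordinates). Camera axes: x right, y up, looking along -z (the intrinsics and any distortion apply to the point x, -y, -z); pixel columns grow to the right and rows downward; lengths in m; the calibration is good to about 2 mm. A picture is of the moment at which its call begins. There is no depth.
- r.hand_in(): hands the job in, once; it reports no verdict.
The state is a dict: "clock": time; "joints": joint angles; "qvel": joint speeds; "tau": joint torques, N m; "tcp_pos": TCP position; "orientation": TCP orientation; "contact_force": force on the tool from outside, world axes, zero at the start; "moment": the same for the moment, N m; "grip_width": finger opening in m.
Only numpy, scipy, OpenCV 4.12 (cv2) and the standard library are available. Lean on these libraries where they do the work, as an engineer would, in place of code of your own. Each camera call takes 0.05 s, during which the arm holds its last target. There are 200 camera calls.

TASK

Check the air charge of the reservoir on the bench: take the stick gauge from its rest and push its head squarely onto the reservoir's fill valve, so that the white rod comes out, holding it there for a good second with about 15 N (less leaks and reads low, and more than 20 N harms the valve). Then draw it straight off and lay the gauge back in the two notches of its rest the way it lay, with the reading left standing (rod still out), and let go; leave the other things on the bench alone.

Things in the scene. Friction and masses are not known exactly. Their poses are not given: they have to be found in the camera images.
- gauge: Stick pressure gauge, 159 mm long, about 0.13 kg, lying level, axis 50 mm above the bench. Origin on its axis, mid grip; +x along the axis to the brass head. Black grip, x = -24 to +24 mm: upright flat sides 18 mm apart (along y), 20 mm high; grasp here from above. Steel barrel 16 mm in diameter, x = -75 (tail) to +60 mm; head 26 mm in diameter, x = 60 to 84 mm.
- gauge_mouth (a point): Centre of the mouth of the socket in the gauge's head, on the axis, at x = +84 mm of the gauge. The socket goes over the valve stem: mouth 21 mm wide, funnelled over 5 mm to a 14.5 mm bore, flat floor with a seal 12 mm inside the mouth.
- rod (a joint): How far the white 5 mm square rod stands out of the gauge's tail, m: 0 = in (4 mm shows), at most 0.040. Driven out only while the gauge presses in the valve's pin: 22 to 31 mm, by the unknown pressure, when it is fully in, less when not. Off the valve it stays by slight friction (0.3 N); a touch on its end pushes it back in.
- reservoir: Air reservoir fixed to the bench: grey tube, 66 mm in diameter, between two square aluminium end caps 78 mm wide, on a dark base plate (x = -145 to +70 mm, 100 mm wide, 8 mm thick). Origin on the bench; +x along the tube's level axis, 75 mm above the bench, to the end with the fill valve. A capped port on the far cap reaches 138 mm up.
- cap_face (a point): Where the valve's axis leaves the reservoir's +x end cap, 75 mm up; the axis runs along the reservoir's +x. On it: brass lock nut 22 mm wide, 7 mm thick, then the brass stem, 12 mm in diameter; how far it is screwed in is not measured: its end stands 22 to 34 mm from the cap face. A sprung pin (5 mm) stands 4.5 mm out of it: 5 N move it, 8 to 11 N press it flush; then the stem stops hard.
- rest: Grey tray fixed to the bench, 190 x 96 mm, floor 6 mm and rim 12 mm high, with two upright ribs, 6 mm thick, 57 mm high, at x = +44 and -44 mm, each with a 90 degree V notch 37 mm wide at the top. The gauge's barrel lies in both notches along the tray's x, head towards +x, axis 50 mm above the bench. Origin on the bench under the middle.
- rest_mid (a point): Where the gauge's origin belongs when it lies in the rest: on the tray's middle, 50 mm above the bench. Along the notches the gauge has about 12 mm of play each way.
- pcb: Green circuit board 120 x 80 x 4 mm with eight small aluminium capacitors (22 mm high in all), loose; origin under its middle. Leave alone.
- specimen: Flat steel tensile specimen, 150 x 20 x 5 mm, loose; origin under its middle. Leave alone.
- dustcap: The valve's black dust cap, 18 mm in diameter, 18 mm high, standing loose beside the reservoir; origin under its middle. Leave alone.
- platen: Steel compression platen, disc of 80 mm diameter with a spigot, 34 mm high, loose; origin under its middle. Leave alone.
- wrench: Open-ended spanner lying on the bench, loose; origin under it. Leave alone.
- bottle: Red drink bottle, 64 mm in diameter, 190 mm high, standing; origin under its middle. Leave alone.
There are look-alikes about, which are no part of the job. Leave any orange or turquoise look-alike of the rest alone.

How it is judged:
By the outcome, as a careful person would: the job done as asked, in the order asked, and still so for the second after the job is handed in, with the robot touching nothing.
It also fails if it takes over 62 s, if anything falls off the work surface, if the arm or the gripper's body presses on something with over 40 N, if the wrist force passes 120 N, or if a joint passes its speed limit or range.

## Working session

There is one attempt and no reset: what is moved stays moved. The work goes in short steps, Python scripts to look and compute and a tool call to move; the robot and the scene stay as the last step left them, time stands still between calls to the robot, and variables do not carry over. Pictures are saved under pics/ and viewed, on a budget of 10 in all, crops included, one or two more only if the job needs it, and the job is handed in when it is done.

Besides the shell and the picture viewer there is one more tool, called after ">>>" as a command line: name --argument value ..., lists and objects as JSON in quotes. apply_moves: Moves the arm, as the interface text tells. Its arguments: {"type":"object","properties":{"plan":{"type":"array","items":{"type":"array","items":{"type":"array","items":{"type":"number","minimum":-1,"maximum":1}}}},"force":{"type":"number"}},"required":["plan"]}

```bash
mkdir -p pics; cat > h.py <<'E'
import numpy as np, cv2
from scipy.spatial.transform import Rotation as R
from bench import r
def ray(f,u,v):
    p=np.array(f["pose"]);d=np.array([(u-f["cx"])/f["fx"],-(v-f["cy"])/f["fy"],-1.])
    return p[:3,3],p[:3,:3]@d
def onz(f,u,v,z):
    o,d=ray(f,u,v);return o+d*(z-o[2])/d[2]
def proj(f,P):
    p=np.array(f["pose"]);c=p[:3,:3].T@(np.array(P)-p[:3,3])
    return f["cx"]+f["fx"]*c[0]/-c[2], f["cy"]-f["fy"]*c[1]/-c[2]
E
python3 - <<'E'
from h import *
for n in("side","top"):
    f=r.grab_frame(n);cv2.imwrite(f"pics/{n}0.png",f["pixels"]);print(n,{k:np.round(v,3).tolist() for k,v in f.items() if k!="pixels"})
print(r.get_obs())
E
```

```text
side {'fx': 432.405, 'fy': 432.405, 'cx': 319.181, 'cy': 204.08, 'pose': [[0.995, 0.049, -0.087, 0.435], [-0.1, 0.488, -0.867, -0.938], [0.0, 0.872, 0.49, 0.669], [0.0, 0.0, 0.0, 1.0]]}
top {'fx': 492.42, 'fy': 492.42, 'cx': 314.0, 'cy': 205.045, 'pose': [[-0.005, 0.996, -0.091, 0.395], [-1.0, -0.006, -0.01, 0.095], [-0.011, 0.091, 0.996, 1.346], [0.0, 0.0, 0.0, 1.0]]}
{'clock': 0.1, 'joints': array([ 1.22690332,  0.47772213,  0.02234302,  1.55633175, -0.01150024,
        1.10928603, -0.08309218]), 'qvel': array([-0.00121542,  0.00094298,  0.00059756, -0.00330869, -0.00046116,
       -0.00108131, -0.0012673 ]), 'tau': array([ 5.58397893e-03, -5.97755563e+01,  1.61407817e+00, -2.81949681e+01,
        1.28724807e-02,  4.99742600e-03, -2.14867833e-05]), 'tcp_pos': array([ 0.15755844, -0.65581926,  0.23042859]), 'orientation': array([-3.11820060e+00, -3.69381436e-01,  4.81260635e-04]), 'contact_force': array([-0.0585723 , -0.0622362 , -0.37850513]), 'moment': array([-0.03497977,  0.00365982, -0.00017365]), 'grip_width': 0.0854125708278099}
```

View pics/side0.png

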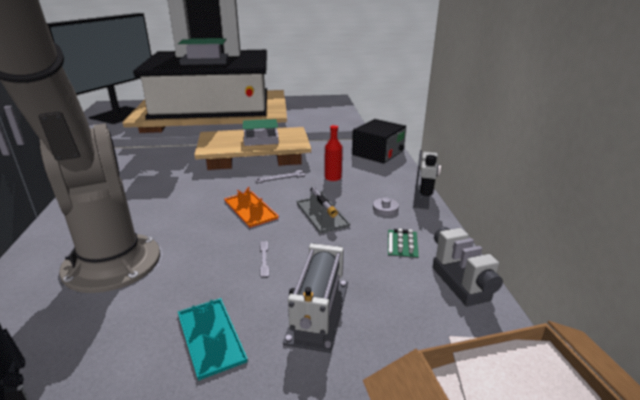

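View pics/top0.png

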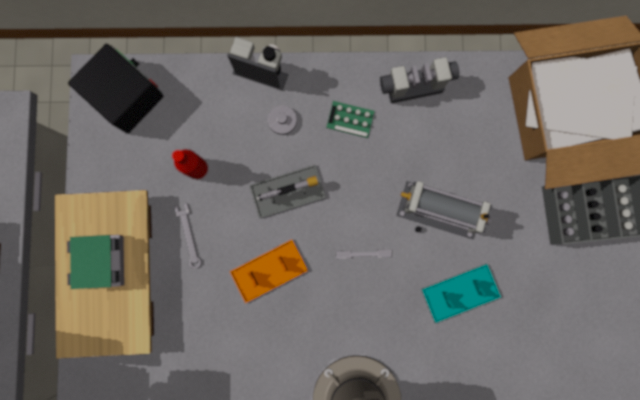

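The top view shows the gauge in the grey rest at about (288,188), with its brass head at (313,181). The orange tray (270,270) and turquoise tray (461,293) are empty look-alikes, so the grey one is the rest. The reservoir is at (450,207) with brass at both ends: (407,195) and (487,214). I'll enlarge both.

```bash
python3 - <<'E'
from h import *
t=cv2.imread("pics/top0.png");s=cv2.imread("pics/side0.png")
a=cv2.resize(t[155:225,240:340],None,fx=4,fy=4,interpolation=cv2.INTER_CUBIC)
b=cv2.resize(t[170:240,390:500],None,fx=3.6364,fy=4,interpolation=cv2.INTER_CUBIC)
c=cv2.resize(s[180:250,290:390],(400,280),interpolation=cv2.INTER_CUBIC)
d=cv2.resize(s[235:355,270:370],(400,280),interpolation=cv2.INTER_CUBIC)
b=cv2.resize(b,(400,280))
cv2.imwrite("pics/crop1.png",np.vstack([np.hstack([a,b]),np.hstack([c,d])]))
E
```

```text
(no output)
```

View pics/crop1.png

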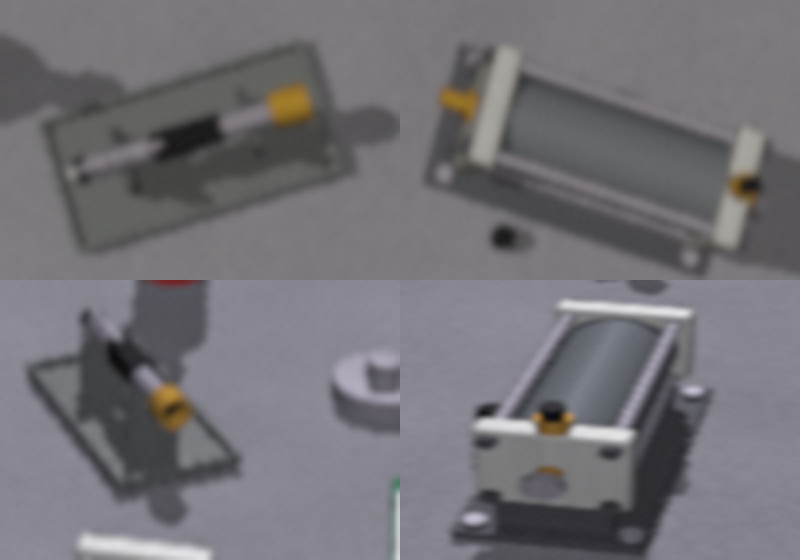

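The crops show the gauge's brass head pointing right and slightly up in the top view. The valve stem is at the reservoir's left end, near (402,195). The black-capped upright port is at the right end, near (485,216), so the valve is the left one.

```bash
python3 - <<'E'
from h import *
f=r.grab_frame("top");im=f["pixels"];hsv=cv2.cvtColor(im,cv2.COLOR_BGR2HSV).astype(int)
def blob(m,x0,x1,y0,y1):
    k=np.zeros(m.shape,np.uint8);k[y0:y1,x0:x1]=m[y0:y1,x0:x1]
    n,l,s,c=cv2.connectedComponentsWithStats(k);i=1+np.argmax(s[1:,4])
    ys,xs=np.where(l==i);return s[i],c[i],cv2.minAreaRect(np.c_[xs,ys].astype(np.float32)),np.c_[xs,ys]
H,S,V=hsv[...,0],hsv[...,1],hsv[...,2]
br=((H>12)&(H<32)&(S>110)&(V>70))
def show(n,b,z): 
    p=onz(f,*b[1],z);print(n,b[0],np.round(b[1],2),"rect",[np.round(x,1) for x in b[2]],"->",np.round(p,4));return p
h=show("head",blob(br,295,330,165,200),.05)
v=show("valve",blob(br,395,420,180,210),.075)
g=show("grip",blob((V<45),270,305,175,205),.06)
# light barrel parts
bl=(V>125)&(S<60); 
for n,R_ in(("barrel tail",(250,280,185,207)),("barrel front",(290,312,175,195))): show(n,blob(bl,*R_),.05)
wh=(V>160)&(S<60)
c=[]
for n,R_ in(("capV",(400,428,175,215)),("capP",(465,500,195,240))):
    b=blob(wh,*R_);c.append(show(n,b,.114))
d=c[0]-c[1];print("cap dir",np.degrees(np.arctan2(d[1],d[0])),np.linalg.norm(d))
d=h-g;print("gauge dir",np.degrees(np.arctan2(d[1],d[0])),np.linalg.norm(d))
for q in [(244.5,0)]:pass
# tray corners (from crop) at rim 12mm ; base plate corners at 8mm
for n,u,w,z in(("tray",40,118,.012),("tray",308,40,.012),("tray",357,165,.012),("tray",88,250,.012)):
    print(n,np.round(onz(f,240+u/4,155+w/4,z),4))
for u,w in((460,40),(430,182),(705,270)):
    print("base",np.round(onz(f,390+(u-400)/3.636,170+w/4,.008),4))
o=r.get_obs();Rm=R.from_rotvec(o["orientation"]).as_matrix();print(Rm.round(3),np.degrees(np.arctan2(Rm[1,0],Rm[0,0])))
E
```

```text
head [307 176  11  11  85] [312.09 180.94] rect [array([312., 181.]), array([8.9, 9.5]), np.float64(71.6)] -> [0.5779 0.1136 0.05  ]
valve [401 192  10   8  53] [406.02 195.17] rect [array([405.5, 195.5]), array([9.4, 6.4]), np.float64(9.5)] -> [ 0.5357 -0.13    0.075 ]
grip [280 185  15  10  84] [286.88 189.19] rect [array([286.5, 189.4]), array([ 6. , 15.2]), np.float64(71.6)] -> [0.555  0.1799 0.06  ]
barrel tail [271 191   5   3   9] [273.33 192.11] rect [array([273., 192.]), array([2., 4.]), np.float64(90.0)] -> [0.5487 0.2165 0.05  ]
barrel front [297 181  10   5  18] [301.89 183.56] rect [array([301.7, 183.6]), array([1.9, 9.8]), np.float64(69.4)] -> [0.5711 0.1407 0.05  ]
capV [411 183  10  26  88] [415.55 195.65] rect [array([415.5, 195.6]), array([ 3.5, 26.2]), np.float64(15.5)] -> [ 0.53   -0.1469  0.114 ]
capP [483 203   5   9  31] [484.94 207.16] rect [array([485.1, 207.3]), array([3.6, 8.2]), np.float64(14.0)] -> [ 0.5001 -0.3195  0.114 ]
cap dir 80.14352859496837 0.17513156388481219
gauge dir -70.94292048828078 0.07086579273615813
tray [0.5745 0.284  0.012 ]
tray [0.6273 0.1005 0.012 ]
tray [0.541  0.0676 0.012 ]
tray [0.484  0.2507 0.012 ]
base [ 0.5849 -0.1441  0.008 ]
base [ 0.4877 -0.1196  0.008 ]
base [ 0.427  -0.3224  0.008 ]
[[ 0.972  0.234 -0.   ]
 [ 0.234 -0.972  0.001]
 [-0.    -0.001 -1.   ]] 13.51067669994874
```

```bash
cat >> h.py <<'E'
def segs(f,x0,x1,y0,y1,z,L=20):
    g=cv2.cvtColor(f["pixels"],cv2.COLOR_BGR2GRAY)[y0:y1,x0:x1];g=cv2.resize(g,None,fx=3,fy=3,interpolation=cv2.INTER_CUBIC)
    for s in cv2.createLineSegmentDetector().detect(g)[0][:,0]:
        a,b=[np.array([x0-1/3+p[0]/3,y0-1/3+p[1]/3]) for p in(s[:2],s[2:])]
        if np.linalg.norm(a-b)<L:continue
        A,B=onz(f,*a,z),onz(f,*b,z);print(np.round([*a,*b],1),np.round(A[:2],4),np.round(B[:2],4),"ang",np.round(np.degrees(np.arctan2(*(B-A)[1::-1]))%180,2))
def move(P,yaw):
    "scaled row reaching world TCP P, tool down with tool-x at yaw deg, from the present pose"
    o=r.get_obs();R0=R.from_rotvec(o["orientation"])
    c,s=np.cos(np.radians(yaw)),np.sin(np.radians(yaw))
    R1=R.from_matrix([[c,s,0],[s,-c,0],[0,0,-1]])
    w=(R0.inv()*R1).as_rotvec();print("row",np.round([*(w/np.pi),*(R0.inv().apply(np.array(P)-o["tcp_pos"])/.4)],4),"deg",np.degrees(np.linalg.norm(w)).round(1),"now",o["tcp_pos"].round(4),"F",o["contact_force"].round(2),"w",round(o["grip_width"],4),"t",o["clock"],"j",o["joints"].round(2))
E
python3 - <<'E'
from h import *
f=r.grab_frame("top")
print("res");segs(f,390,500,170,245,.1)
print("rest");segs(f,240,340,155,225,.012,15)
move((.45,-.30,.25),13.5);move((.555,.181,.2),-71.3);move((.555,.181,.2),108.7)
E
```

```text
res
[415.1 209.5 422.9 183.2] [ 0.4962 -0.1478] [ 0.5632 -0.1691] ang 162.36
[416.5 181.  408.4 208.8] [ 0.5691 -0.153 ] [ 0.4982 -0.1308] ang 162.65
[423.  187.5 480.2 205.1] [ 0.5523 -0.1692] [ 0.5065 -0.3125] ang 72.3
[472.5 239.2 396.3 215.5] [ 0.4206 -0.29  ] [ 0.4813 -0.0999] ang 72.28
[474.6 225.2 426.2 210.1] [ 0.4558 -0.2966] [ 0.4945 -0.1756] ang 72.27
[430.7 214.2 458.3 222.8] [ 0.4841 -0.1867] [ 0.4621 -0.2558] ang 72.33
rest
[277.1 187.9 293.  183.2] [0.5649 0.2098] [0.5773 0.1663] ang 105.99
[294.4 189.8 280.3 194.9] [0.5593 0.1625] [0.5453 0.201 ] ang 109.97
[296.9 187.1 317.  182.7] [0.5667 0.1557] [0.5785 0.1007] ang 102.12
[288.3 210.8 273.9 215.1] [0.502  0.1791] [0.4903 0.2185] ang 106.41
[258.9 216.2 249.8 186. ] [0.4876 0.2593] [0.5703 0.2846] ang 17.01
[271.5 178.  286.3 173.3] [0.5922 0.2253] [0.6049 0.1847] ang 107.38
[322.4 200.2 301.6 206.3] [0.5302 0.0864] [0.5138 0.143 ] ang 106.19
[318.5 166.2 323.5 181.4] [0.6241 0.0964] [0.5818 0.0829] ang 17.65
row [-3.000e-04  0.000e+00  1.000e-04  9.187e-01 -6.946e-01 -4.750e-02] deg 0.1 now [ 0.1576 -0.656   0.2307] F [ 0.03 -0.02 -0.05] w 0.0855 t 0.2 j [ 1.23  0.48  0.02  1.56 -0.01  1.11 -0.08]
row [-3.0000e-04  3.0000e-04  4.7120e-01  1.4549e+00 -1.8024e+00  7.8600e-02] deg 84.8 now [ 0.1576 -0.656   0.2307] F [ 0.03 -0.02 -0.05] w 0.0855 t 0.2 j [ 1.23  0.48  0.02  1.56 -0.01  1.11 -0.08]
row [-3.0000e-04 -3.0000e-04 -5.2880e-01  1.4549e+00 -1.8024e+00  7.8600e-02] deg 95.2 now [ 0.1576 -0.656   0.2307] F [ 0.03 -0.02 -0.05] w 0.0855 t 0.2 j [ 1.23  0.48  0.02  1.56 -0.01  1.11 -0.08]
```

```bash
python3 - <<'E'
from h import *
f=r.grab_frame("top")
a=np.radians(72.4);u=np.array([np.cos(a),np.sin(a)]);n=np.array([u[1],-u[0]])
for nm,p,z,off in(("capL",(412.45,194.9),.114,0),("capR",(419,196.35),.114,0),("valve",(406.02,195.17),.075,0),("baseedge",(434.4,227.35),.008,.05),("tube rods",(450.,206.9),.1,0)):
    q=onz(f,*p,z)[:2];print(nm,q.round(4),"lat",(q@n+off).round(4),"along",(q@u).round(4))
g=np.radians(-73);G=np.array([np.cos(g),np.sin(g)]);N=np.array([-G[1],G[0]])
for nm,p,z in(("head",(312.09,180.94),.05),("grip",(286.88,189.19),.06),("tail",(273.33,192.11),.05),("front",(301.89,183.56),.05),("tray",(299.9-0.5,189.),.012)):
    q=onz(f,*p,z)[:2];print(nm,q.round(4),"lat",(q@N).round(4),"along",(q@G).round(4))
for p in((271.5,178,),(286.3,173.3),(322.4,200.2),(301.6,206.3),(288.3,210.8),(258.9,216.2),(249.8,186.),(318.5,166.2),(323.5,181.4)):
    q=onz(f,*p,.012)[:2];print("tray",p,"lat",(q@N).round(4),"along",(q@G).round(4))
move((.55,-.32,.25),60)
E
```

```text
capL [ 0.532  -0.1392] lat 0.5492 along 0.0282
capR [ 0.5282 -0.1555] lat 0.5505 along 0.0115
valve [ 0.5357 -0.13  ] lat 0.5499 along 0.0381
baseedge [ 0.455  -0.2167] lat 0.5492 along -0.069
tube rods [ 0.5024 -0.2361] lat 0.5503 along -0.0731
head [0.5779 0.1136] lat 0.5859 along 0.0603
grip [0.555  0.1799] lat 0.5834 along -0.0098
tail [0.5487 0.2165] lat 0.588 along -0.0467
front [0.5711 0.1407] lat 0.5873 along 0.0324
tray [0.5613 0.1489] lat 0.5803 along 0.0217
tray (271.5, 178) lat 0.6321 along -0.0423
tray (286.3, 173.3) lat 0.6324 along 0.0002
tray (322.4, 200.2) lat 0.5323 along 0.0725
tray (301.6, 206.3) lat 0.5333 along 0.0135
tray (288.3, 210.8) lat 0.5323 along -0.0246
tray (258.9, 216.2) lat 0.542 along -0.1053
tray (249.8, 186.0) lat 0.6287 along -0.1053
tray (318.5, 166.2) lat 0.6249 along 0.0902
tray (323.5, 181.4) lat 0.5807 along 0.0908
row [-3.0000e-04 -1.0000e-04 -2.5830e-01  1.1501e+00 -5.8780e-01 -4.7400e-02] deg 46.5 now [ 0.1576 -0.6561  0.2309] F [0.76 0.34 0.58] w 0.0855 t 0.25 j [ 1.23  0.48  0.02  1.56 -0.01  1.11 -0.08]
```

>>> apply_moves --plan '[[[0, 0, -0.13, 0.575, -0.294, -0.024, -1], [0, 0, -0.13, 0.575, -0.294, -0.024, -1], [0, 0, -0.13, 0.575, -0.294, -0.024, -1], [0, 0, -0.13, 0.575, -0.294, -0.024, -1], [0, 0, -0.13, 0.575, -0.294, -0.024, -1], [0, 0, -0.26, 0.99, -0.5878, -0.047, -1], [0, 0, -0.26, 0.99, -0.5878, -0.047, -1], [0, 0, -0.26, 0.99, -0.5878, -0.047, -1], [0, 0, -0.26, 0.99, -0.5878, -0.047, -1], [0, 0, -0.26, 0.99, -0.5878, -0.047, -1], [0, 0, -0.26, 0.99, -0.5878, -0.047, -1], [0, 0, -0.26, 0.99, -0.5878, -0.047, -1]]]'

```text
clock: 1.25
tcp_pos: [0.4944, -0.3265, 0.2509]
orientation: [-2.706, -1.594, -0.009]
contact_force: [0.5, 1.0, -0.3]
grip_width: 0.0854
```

```bash
python3 - <<'E'
from h import *
move((.56,-.05,.25),85)
move((.5563,.1811,.2),107)
E
```

```text
row [ 0.0011 -0.0015 -0.1334  0.6842 -0.1917  0.0055] deg 24.0 now [ 0.4944 -0.3265  0.2509] F [ 0.52  0.97 -0.27] w 0.0854 t 1.25 j [ 0.73  0.34 -0.31  1.72  0.11  1.09 -0.13]
row [ 0.0014 -0.0013 -0.2556  1.1843 -0.4803  0.1326] deg 46.0 now [ 0.4944 -0.3265  0.2509] F [ 0.52  0.97 -0.27] w 0.0854 t 1.25 j [ 0.73  0.34 -0.31  1.72  0.11  1.09 -0.13]
```

>>> apply_moves --plan '[[[0.001, -0.0015, -0.2556, 0.96, -0.4, 0.1, -0.4], [0.001, -0.0015, -0.2556, 0.96, -0.4, 0.1, -0.4], [0.001, -0.0015, -0.2556, 0.96, -0.4, 0.1, -0.4], [0.001, -0.0015, -0.2556, 0.96, -0.4, 0.1, -0.4], [0.001, -0.0015, -0.2556, 0.96, -0.4, 0.1, -0.4], [0.001, -0.0015, -0.2556, 0.96, -0.4, 0.1, -0.4], [0.001, -0.0015, -0.2556, 0.96, -0.4, 0.1, -0.4], [0.001, -0.0015, -0.2556, 0.96, -0.4, 0.1, -0.4], [0.001, -0.0015, -0.2556, 0.96, -0.4, 0.1, -0.4], [0.001, -0.0015, -0.2556, 0.96, -0.4, 0.1, -0.4], [0.001, -0.0015, -0.2556, 0.96, -0.4, 0.1, -0.4], [0.001, -0.0015, -0.2556, 0.96, -0.4, 0.1, -0.4]]]'

```text
clock: 2.25
tcp_pos: [0.5387, 0.0809, 0.21]
orientation: [-1.875, -2.519, 0.007]
contact_force: [0.3, 0.1, 0.2]
grip_width: 0.0595
```

```bash
python3 - <<'E'
from h import *
move((.5563,.1811,.12),107)
E
```

```text
row [-0.0014  0.0005 -0.0019  0.2277  0.115   0.224 ] deg 0.4 now [0.5387 0.0809 0.21  ] F [0.27 0.11 0.23] w 0.0595 t 2.25 j [ 0.24  0.35 -0.63  1.85  0.24  1.01 -0.19]
```

>>> apply_moves --plan '[[[-0.0014, 0.0005, -0.002, 0.2277, 0.115, 0, -0.4], [-0.0014, 0.0005, -0.002, 0.2277, 0.115, 0, -0.4], [-0.0014, 0.0005, -0.002, 0.2277, 0.115, 0, -0.4], [-0.0014, 0.0005, -0.002, 0.2277, 0.115, 0.22, -0.4], [-0.0014, 0.0005, -0.002, 0.2277, 0.115, 0.22, -0.4], [-0.0014, 0.0005, -0.002, 0.2277, 0.115, 0.22, -0.4], [-0.0014, 0.0005, -0.002, 0.2277, 0.115, 0.22, -0.4], [-0.0014, 0.0005, -0.002, 0.2277, 0.115, 0.22, -0.4]]]'

```text
clock: 2.92
tcp_pos: [0.5582, 0.1765, 0.1229]
orientation: [1.877, 2.517, -0.001]
contact_force: [0.0, 0.4, 0.8]
grip_width: 0.0599
```

```bash
python3 - <<'E'
from h import *
move((.5563,.1811,.031),107)
a=r.grab_frame("side")["pixels"][140:260,270:400];b=r.grab_frame("top")["pixels"][140:230,240:340]
cv2.imwrite("pics/appr.png",np.hstack([cv2.resize(a,(400,370),interpolation=2),cv2.resize(b,(400,370),interpolation=2)]))
E
```

```text
row [ 2.000e-04  6.000e-04 -2.400e-03  1.270e-02 -1.500e-03  2.296e-01] deg 0.4 now [0.5582 0.1765 0.1229] F [0.04 0.42 0.81] w 0.0599 t 2.9167 j [ 0.04  0.52 -0.59  1.84  0.37  0.89 -0.44]
```

View pics/appr.png

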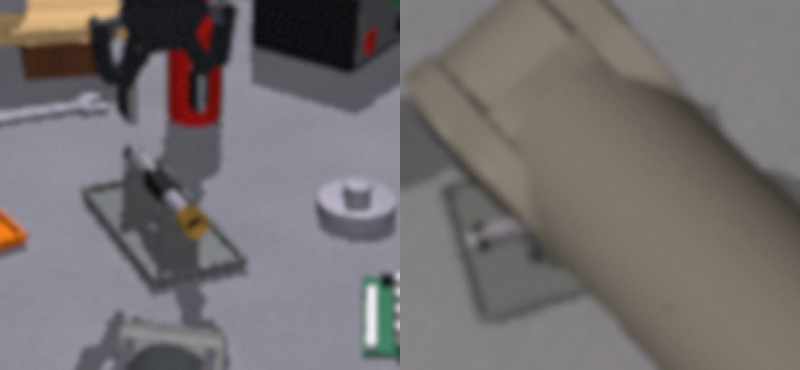

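The side view shows the open fingers above and straddling the gauge's grip, which is at about crop (160,185). I'll descend and close.

>>> apply_moves --plan '[[[0, 0.0006, -0.0024, 0.0127, -0.0015, 0.08, -0.4], [0, 0.0006, -0.0024, 0.0127, -0.0015, 0.15, -0.4], [0, 0.0006, -0.0024, 0.0127, -0.0015, 0.2, -0.4], [0, 0.0006, -0.0024, 0.0127, -0.0015, 0.23, -0.4], [0, 0.0006, -0.0024, 0.0127, -0.0015, 0.23, -0.4], [0, 0.0006, -0.0024, 0.0127, -0.0015, 0.23, -0.4]]]'

```text
clock: 3.52
tcp_pos: [0.5562, 0.1824, 0.0309]
orientation: [1.867, 2.526, 0.002]
contact_force: [0.6, 0.1, 1.6]
grip_width: 0.0601
```

```bash
python3 - <<'E'
from h import *
move((.5563,.1811,.031),107)
E
```

```text
row [ 0.0004 -0.0001  0.0005 -0.0031 -0.0008 -0.0004] deg 0.1 now [0.5562 0.1824 0.0309] F [0.58 0.15 1.65] w 0.0601 t 3.5167 j [-0.03  0.65 -0.53  1.89  0.47  0.73 -0.52]
```

>>> apply_moves --plan '[[[0, 0, 0, 0, 0, 0, 1], [0, 0, 0, 0, 0, 0, 1], [0, 0, 0, 0, 0, 0, 1], [0, 0, 0, 0, 0, 0, 1], [0, 0, 0, 0, 0, 0, 1], [0, 0, 0, 0, 0, 0, 1], [0, 0, 0, 0, 0, 0, 1], [0, 0, 0, 0, 0, 0, 1]]]' --force 25

```text
clock: 4.18
tcp_pos: [0.5572, 0.1828, 0.031]
orientation: [1.866, 2.526, 0.005]
contact_force: [3.1, 0.4, 6.6]
grip_width: 0.0177
```

>>> apply_moves --plan '[[[0, 0, 0, 0, 0, 0, 1], [0, 0, 0, 0, 0, 0, 1], [0, 0, 0, 0, 0, 0, 1], [0, 0, 0, 0, 0, -0.05, 1], [0, 0, 0, 0, 0, -0.1, 1], [0, 0, 0, 0, 0, -0.18, 1], [0, 0, 0, 0, 0, -0.25, 1], [0, 0, 0, 0, 0, -0.25, 1], [0, 0, 0, 0, 0, -0.25, 1]]]' --force 80

```text
clock: 4.93
tcp_pos: [0.5555, 0.1822, 0.1306]
orientation: [1.866, 2.526, 0.002]
contact_force: [-0.8, -0.3, -2.1]
grip_width: 0.0167
```

```bash
python3 - <<'E'
from h import *
a=np.radians(72.4);u=np.array([np.cos(a),np.sin(a)]);n=np.array([u[1],-u[0]])
for s in(.20,.16): print(s,(n*.55+u*s).round(4))
P=n*.55+u*.18; move((*P,.131),72.4)
f=r.grab_frame("side");a=f["pixels"][130:260,270:400];cv2.imwrite("pics/lift.png",cv2.resize(a,(520,520),interpolation=2))
E
```

```text
0.2 [0.5847 0.0243]
0.16 [ 0.5726 -0.0138]
row [ 4.000e-04 -2.000e-04  1.928e-01 -4.398e-01 -7.460e-02 -1.100e-03] deg 34.7 now [0.5555 0.1822 0.1306] F [-0.81 -0.3  -2.14] w 0.0167 t 4.9333 j [ 0.04  0.51 -0.6   1.84  0.36  0.9  -0.44]
```

View pics/lift.png

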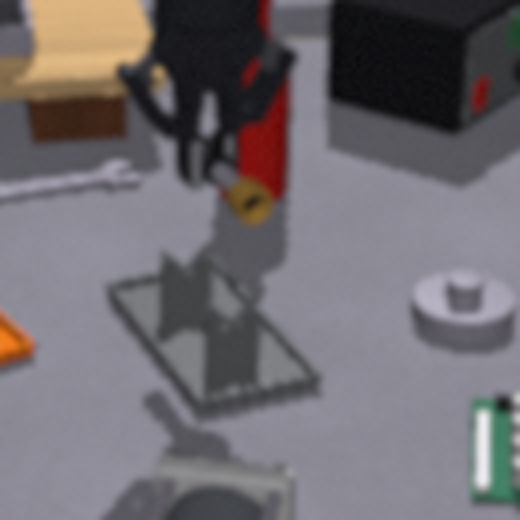

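The gauge is held level and has left the notches, with its head at crop (252,202). I'll carry it to the approach line.

>>> apply_moves --plan '[[[0.0004, -0.0002, 0.03, -0.07, -0.012, 0, 1], [0.0004, -0.0002, 0.06, -0.14, -0.024, 0, 1], [0.0004, -0.0002, 0.09, -0.21, -0.036, 0, 1], [0.0004, -0.0002, 0.125, -0.28, -0.048, 0, 1], [0.0004, -0.0002, 0.16, -0.36, -0.06, 0, 1], [0.0004, -0.0002, 0.1928, -0.44, -0.075, 0, 1], [0.0004, -0.0002, 0.1928, -0.44, -0.075, 0, 1], [0.0004, -0.0002, 0.1928, -0.44, -0.075, 0, 1], [0.0004, -0.0002, 0.1928, -0.44, -0.075, 0, 1]]]'

```text
clock: 5.73
tcp_pos: [0.5771, 0.0055, 0.128]
orientation: [-2.532, -1.855, 0.006]
contact_force: [0.8, -0.1, -0.7]
grip_width: 0.0167
```

```bash
cat >> h.py <<'E'
A_=np.radians(72.4);U=np.array([np.cos(A_),np.sin(A_)]);NN=np.array([U[1],-U[0]])
def st():
    o=r.get_obs();p=o["tcp_pos"];F=o["contact_force"];Rm=R.from_rotvec(o["orientation"]).as_matrix()
    print("s",round(p[:2]@U,4),"lat",round(p[:2]@NN,4),"z",round(p[2],4),"Faxial",round(F[:2]@U,2),"Flat",round(F[:2]@NN,2),"Fz",round(F[2],2),"yaw",np.degrees(np.arctan2(Rm[1,0],Rm[0,0])).round(2),"tilt",Rm[:2,2].round(4),"M",o["moment"].round(2),"t",round(o["clock"],2),"w",round(o["grip_width"],4))
E
python3 - <<'E'
from h import *
P=NN*.55+U*.18; move((*P,.056),72.4);st()
for n in("side","top"):
    f=r.grab_frame(n);cv2.imwrite(f"pics/al_{n}.png",f["pixels"])
    im=f["pixels"];hsv=cv2.cvtColor(im,cv2.COLOR_BGR2HSV);br=cv2.inRange(hsv,(12,110,60),(32,255,255))
    o=r.get_obs();h=[*(o["tcp_pos"][:2]-U*.072),o["tcp_pos"][2]+.019];u,v=proj(f,h);print(n,"head exp",u,v)
    k=np.zeros_like(br);a,b=int(u),int(v);k[b-15:b+15,a-15:a+15]=br[b-15:b+15,a-15:a+15];ys,xs=np.where(k>0);print("brass",xs.mean(),ys.mean(),len(xs))
E
```

```text
row [-0.0014  0.0004  0.0003  0.001   0.0048  0.1799] deg 0.3 now [0.5771 0.0055 0.128 ] F [ 0.76 -0.12 -0.66] w 0.0167 t 5.7333 j [ 0.22  0.48 -0.44  1.86  0.26  0.87 -0.65]
s 0.1797 lat 0.5484 z 0.128 Faxial 0.11 Flat 0.76 Fz -0.66 yaw 72.46 tilt [-0.0047  0.0001] M [0.06 0.   0.02] t 5.73 w 0.0167
side head exp 332.76544673589177 213.181131689521
brass 331.78 214.24 100
top head exp 383.18677823916715 183.88099490540122
brass nan nan 0<stdin>:7: RuntimeWarning: Mean of empty slice.
  ret = ret.dtype.type(ret / rcount)
```

>>> apply_moves --plan '[[[-0.0014, 0, 0, 0.001, 0.004, 0.06, 1], [-0.0014, 0, 0, 0.001, 0.004, 0.12, 1], [-0.0014, 0, 0, 0.001, 0.004, 0.16, 1], [-0.0014, 0, 0, 0.001, 0.004, 0.18, 1], [-0.0014, 0, 0, 0.001, 0.004, 0.18, 1], [-0.0014, 0, 0, 0.001, 0.004, 0.18, 1], [-0.0014, 0, 0, 0.001, 0.004, 0.18, 1], [-0.0014, 0, 0, 0.001, 0.004, 0.18, 1]]]'

```text
clock: 6.5
tcp_pos: [0.5809, 0.0053, 0.0588]
orientation: [2.532, 1.854, 0.005]
contact_force: [-0.5, 0.4, -0.9]
grip_width: 0.017
```

```bash
python3 - <<'E'
from h import *
P=NN*.55+U*.15; st();move((*P,.056),72.4)
a=r.grab_frame("side");b=r.grab_frame("top");st()
cv2.imwrite("pics/al.png",np.hstack([cv2.resize(a["pixels"][170:320,260:400],(400,430),interpolation=2),cv2.resize(b["pixels"][150:250,340:433],(400,430),interpolation=2)]))
E
```

```text
s 0.1807 lat 0.5521 z 0.0588 Faxial 0.25 Flat -0.6 Fz -0.89 yaw 72.42 tilt [ 0.0048 -0.0014] M [ 0.03 -0.01  0.01] t 6.5 w 0.017
row [ 0.0016 -0.      0.0001 -0.0767 -0.0053  0.0069] deg 0.3 now [0.5809 0.0053 0.0588] F [-0.5   0.42 -0.89] w 0.017 t 6.5 j [ 0.19  0.57 -0.4   1.9   0.32  0.73 -0.7 ]
s 0.1804 lat 0.552 z 0.0586 Faxial -0.61 Flat -0.51 Fz -1.55 yaw 72.41 tilt [ 0.0044 -0.0016] M [ 0.   -0.05  0.02] t 6.6 w 0.0168
```

View pics/al.png

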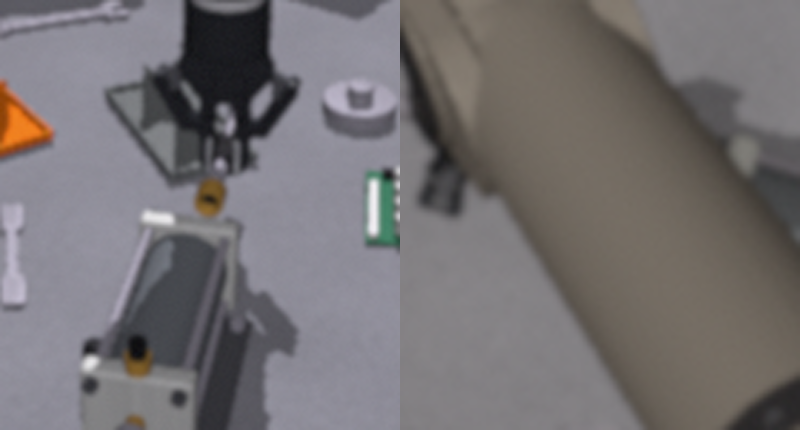

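The side view shows the head at crop (210,197), just beyond the cap and in line with the tube. I'll correct the 2 mm lateral and 2.7 mm height offsets while advancing, still short of the stem.

>>> apply_moves --plan '[[[0.0015, 0, 0, -0.02, -0.005, 0.0065, 1], [0.0015, 0, 0, -0.04, -0.005, 0.0065, 1], [0.0015, 0, 0, -0.055, -0.005, 0.0065, 1], [0.0015, 0, 0, -0.055, -0.005, 0.0065, 1], [0.0015, 0, 0, -0.055, -0.005, 0.0065, 1], [0.0015, 0, 0, -0.055, -0.005, 0.0065, 1], [0.0015, 0, 0, -0.055, -0.005, 0.0065, 1], [0.0015, 0, 0, -0.055, -0.005, 0.0065, 1]]]'

```text
clock: 7.27
tcp_pos: [0.5715, -0.015, 0.055]
orientation: [-2.534, -1.856, 0.002]
contact_force: [-0.3, -0.6, -1.4]
grip_width: 0.0166
```

```bash
python3 - <<'E'
from h import *
P=NN*.55+U*.14; st();move((*P,.056),72.4)
E
```

```text
s 0.1585 lat 0.5493 z 0.055 Faxial -0.61 Flat -0.08 Fz -1.36 yaw 72.44 tilt [-0.0017  0.0001] M [ 0.02 -0.07 -0.01] t 7.27 w 0.0166
row [-0.0005  0.0001  0.0002 -0.0464  0.0017 -0.0025] deg 0.1 now [ 0.5715 -0.015   0.055 ] F [-0.26 -0.56 -1.36] w 0.0166 t 7.2667 j [ 0.23  0.57 -0.4   1.92  0.32  0.72 -0.67]
```

>>> apply_moves --plan '[[[0, 0, 0, -0.01, 0.0015, -0.002, 1], [0, 0, 0, -0.02, 0.0015, -0.002, 1], [0, 0, 0, -0.03, 0.0015, -0.002, 1], [0, 0, 0, -0.04, 0.0015, -0.002, 1], [0, 0, 0, -0.046, 0.0015, -0.002, 1], [0, 0, 0, -0.046, 0.0015, -0.002, 1], [0, 0, 0, -0.046, 0.0015, -0.002, 1]]]'

```text
clock: 7.85
tcp_pos: [0.5663, -0.0334, 0.0558]
orientation: [-2.535, -1.854, 0.003]
contact_force: [-0.1, 0.2, -1.8]
grip_width: 0.0167
```

```bash
python3 - <<'E'
from h import *
st()
E
```

```text
s 0.1394 lat 0.5499 z 0.0558 Faxial 0.12 Flat -0.17 Fz -1.78 yaw 72.38 tilt [-0.0018 -0.0002] M [-0.02 -0.06 -0.04] t 7.85 w 0.0167
```

>>> apply_moves --plan '[[[0, 0, 0, -0.004, 0, 0, 1], [0, 0, 0, -0.008, 0, 0, 1], [0, 0, 0, -0.012, 0, 0, 1], [0, 0, 0, -0.015, 0, 0, 1], [0, 0, 0, -0.015, 0, 0, 1]]]'

```text
clock: 8.27
tcp_pos: [0.5645, -0.0393, 0.0557]
orientation: [-2.535, -1.855, 0.003]
contact_force: [0.4, -0.4, -1.9]
grip_width: 0.0171
```

```bash
python3 - <<'E'
from h import *
st()
E
```

```text
s 0.1333 lat 0.5499 z 0.0557 Faxial -0.23 Flat 0.46 Fz -1.86 yaw 72.38 tilt [-0.002  -0.0004] M [-0.03  0.01  0.  ] t 8.27 w 0.0171
```

>>> apply_moves --plan '[[[0, 0, 0, -0.0025, 0, 0, 1], [0, 0, 0, -0.005, 0, 0, 1], [0, 0, 0, -0.0075, 0, 0, 1], [0, 0, 0, -0.01, 0, 0, 1], [0, 0, 0, -0.01, 0, 0, 1]]]'

```text
clock: 8.68
tcp_pos: [0.5635, -0.0423, 0.0558]
orientation: [-2.534, -1.855, 0.001]
contact_force: [0.3, 0.2, -1.4]
grip_width: 0.0167
```

```bash
python3 - <<'E'
from h import *
st()
E
```

```text
s 0.1301 lat 0.5499 z 0.0558 Faxial 0.29 Flat 0.2 Fz -1.39 yaw 72.42 tilt [-0.0014  0.0004] M [ 0.08 -0.02  0.03] t 8.68 w 0.0167
```

>>> apply_moves --plan '[[[0, 0, 0, -0.0025, 0, 0, 1], [0, 0, 0, -0.005, 0, 0, 1], [0, 0, 0, -0.0075, 0, 0, 1], [0, 0, 0, -0.0075, 0, 0, 1]]]'

```text
clock: 9.02
tcp_pos: [0.5631, -0.0437, 0.056]
orientation: [-2.532, -1.856, -0.001]
contact_force: [1.7, 5.8, -1.1]
grip_width: 0.0172
```

```bash
python3 - <<'E'
from h import *
st()
E
```

```text
s 0.1286 lat 0.5499 z 0.056 Faxial 5.99 Flat -0.16 Fz -1.05 yaw 72.48 tilt [-0.0004  0.002 ] M [ 1.18 -0.28  0.01] t 9.02 w 0.0172
```

>>> apply_moves --plan '[[[0, 0, 0, -0.0025, 0, 0, 1], [0, 0, 0, -0.005, 0, 0, 1], [0, 0, 0, -0.005, 0, 0, 1]]]'

```text
clock: 9.27
tcp_pos: [0.5629, -0.0443, 0.0562]
orientation: [-2.531, -1.857, -0.004]
contact_force: [1.4, 7.7, -1.2]
grip_width: 0.0164
```

```bash
python3 - <<'E'
from h import *
st()
E
```

```text
s 0.128 lat 0.5499 z 0.0562 Faxial 7.8 Flat -1.05 Fz -1.19 yaw 72.53 tilt [0.0005 0.0033] M [ 1.6  -0.37 -0.06] t 9.27 w 0.0164
```

>>> apply_moves --plan '[[[0, 0, 0, -0.0025, 0, 0, 1], [0, 0, 0, -0.005, 0, 0, 1], [0, 0, 0, -0.005, 0, 0, 1]]]'

```text
clock: 9.52
tcp_pos: [0.5624, -0.0457, 0.0563]
orientation: [-2.53, -1.857, -0.005]
contact_force: [1.7, 9.5, -2.1]
grip_width: 0.0165
```

```bash
python3 - <<'E'
from h import *
st()
E
```

```text
s 0.1265 lat 0.5499 z 0.0563 Faxial 9.54 Flat -1.23 Fz -2.08 yaw 72.56 tilt [0.0008 0.0038] M [ 1.82 -0.44 -0.07] t 9.52 w 0.0165
```

>>> apply_moves --plan '[[[0, 0, 0, -0.0025, 0, 0, 1], [0, 0, 0, -0.005, 0, 0, 1], [0, 0, 0, -0.005, 0, 0, 1]]]'

```text
clock: 9.77
tcp_pos: [0.5621, -0.0466, 0.0564]
orientation: [-2.53, -1.858, -0.006]
contact_force: [2.3, 10.3, -1.9]
grip_width: 0.0169
```

```bash
python3 - <<'E'
from h import *
st()
E
```

```text
s 0.1255 lat 0.5499 z 0.0564 Faxial 10.51 Flat -0.94 Fz -1.85 yaw 72.59 tilt [0.0014 0.0049] M [ 2.34 -0.52 -0.1 ] t 9.77 w 0.0169
```

>>> apply_moves --plan '[[[0, 0, 0, -0.002, 0, 0, 1], [0, 0, 0, -0.004, 0, 0, 1], [0, 0, 0, -0.004, 0, 0, 1], [0, 0, 0, -0.004, 0, 0, 1]]]'

```text
clock: 10.1
tcp_pos: [0.5621, -0.0466, 0.0566]
orientation: [-2.528, -1.859, -0.009]
contact_force: [2.0, 13.8, -2.2]
grip_width: 0.0169
```

```bash
python3 - <<'E'
from h import *
st()
E
```

```text
s 0.1255 lat 0.5499 z 0.0566 Faxial 13.7 Flat -2.28 Fz -2.19 yaw 72.66 tilt [0.0024 0.0065] M [ 3.   -0.61 -0.08] t 10.1 w 0.0169
```

>>> apply_moves --plan '[[[0, 0, 0, -0.0016, 0, 0, 1], [0, 0, 0, -0.0016, 0, 0, 1], [0, 0, 0, -0.0016, 0, 0, 1]]]'

```text
clock: 10.35
tcp_pos: [0.5621, -0.0466, 0.0566]
orientation: [-2.527, -1.859, -0.01]
contact_force: [2.9, 14.9, -3.0]
grip_width: 0.0169
```

```bash
python3 - <<'E'
from h import *
st()
a=r.grab_frame("side");b=r.grab_frame("top");st()
cv2.imwrite("pics/press.png",np.hstack([cv2.resize(a["pixels"][170:270,280:373],(400,430),interpolation=2),cv2.resize(b["pixels"][150:250,335:428],(400,430),interpolation=2)]))
E
```

```text
s 0.1255 lat 0.5499 z 0.0566 Faxial 15.1 Flat -1.72 Fz -3.0 yaw 72.68 tilt [0.0028 0.0071] M [ 3.24 -0.64 -0.16] t 10.35 w 0.0169
s 0.1255 lat 0.5499 z 0.0566 Faxial 15.67 Flat -1.38 Fz -1.18 yaw 72.68 tilt [0.0027 0.0071] M [ 3.21 -0.71 -0.17] t 10.45 w 0.0166
```

View pics/press.png

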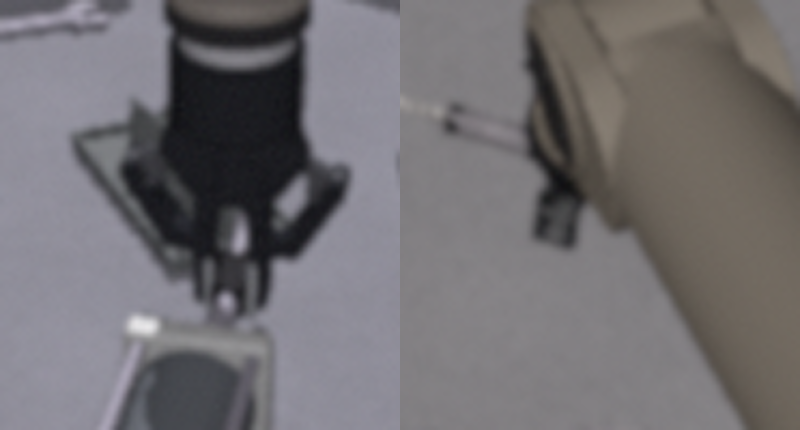

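The top view shows the white rod standing out of the tail at crop (400–445,103), and the axial force is 15 N. I'll hold here.

>>> apply_moves --plan '[[[0, 0, 0, 0, 0, 0, 1], [0, 0, 0, 0, 0, 0, 1], [0, 0, 0, 0, 0, 0, 1], [0, 0, 0, 0, 0, 0, 1], [0, 0, 0, 0, 0, 0, 1], [0, 0, 0, 0, 0, 0, 1], [0, 0, 0, 0, 0, 0, 1], [0, 0, 0, 0, 0, 0, 1]]]'

```text
clock: 11.12
tcp_pos: [0.5621, -0.0466, 0.0566]
orientation: [-2.527, -1.859, -0.01]
contact_force: [3.3, 15.5, -2.1]
grip_width: 0.0169
```

```bash
python3 - <<'E'
from h import *
st()
E
```

```text
s 0.1255 lat 0.5499 z 0.0566 Faxial 15.8 Flat -1.6 Fz -2.1 yaw 72.68 tilt [0.0027 0.0071] M [ 3.24 -0.67 -0.15] t 11.12 w 0.0169
```

>>> apply_moves --plan '[[[0, 0, 0, 0, 0, 0, 1], [0, 0, 0, 0, 0, 0, 1], [0, 0, 0, 0, 0, 0, 1], [0, 0, 0, 0, 0, 0, 1], [0, 0, 0, 0, 0, 0, 1], [0, 0, 0, 0, 0, 0, 1], [0, 0, 0, 0, 0, 0, 1], [0, 0, 0, 0, 0, 0, 1]]]'

```text
clock: 11.78
tcp_pos: [0.5621, -0.0466, 0.0566]
orientation: [-2.527, -1.859, -0.01]
contact_force: [3.2, 15.7, -1.3]
grip_width: 0.0167
```

```bash
python3 - <<'E'
from h import *
st()
b=r.grab_frame("top");cv2.imwrite("pics/press2.png",b["pixels"])
P=NN*.55+U*.19; move((*P,.056),72.4)
E
```

```text
s 0.1256 lat 0.5499 z 0.0566 Faxial 15.94 Flat -1.72 Fz -1.27 yaw 72.68 tilt [0.0028 0.0071] M [ 3.21 -0.62 -0.09] t 11.78 w 0.0167
row [ 0.0002 -0.0024  0.0016  0.1611  0.0011  0.0028] deg 0.5 now [ 0.5621 -0.0466  0.0566] F [ 3.01 16.03 -1.19] w 0.0168 t 11.8333 j [ 0.29  0.56 -0.41  1.94  0.31  0.71 -0.6 ]
```

>>> apply_moves --plan '[[[0, 0, 0, 0.006, 0, 0, 1], [0, 0, 0, 0.015, 0, 0, 1], [0, 0, 0, 0.028, 0, 0, 1], [0, 0, 0, 0.045, 0, 0, 1], [0, 0, 0, 0.065, 0, 0, 1], [0, 0, 0, 0.09, 0, 0, 1], [0, 0, 0, 0.115, 0, 0, 1], [0, 0, 0, 0.14, 0, 0, 1], [0, 0, 0, 0.155, 0, 0, 1], [0, 0, 0, 0.16, 0, 0, 1], [0, 0, 0, 0.16, 0, 0, 1], [0, 0, 0, 0.16, 0, 0, 1]]]'

```text
clock: 12.83
tcp_pos: [0.5792, 0.0073, 0.0556]
orientation: [-2.534, -1.855, 0.004]
contact_force: [-0.1, -0.6, -2.1]
grip_width: 0.0166
```

```bash
python3 - <<'E'
from h import *
st();move((.5563,.1811,.131),107)
E
```

```text
s 0.182 lat 0.5499 z 0.0556 Faxial -0.59 Flat 0.12 Fz -2.05 yaw 72.4 tilt [-0.0023 -0.0007] M [-0.03 -0.04  0.01] t 12.83 w 0.0166
row [-7.000e-04  2.000e-04 -1.922e-01  3.967e-01 -1.863e-01 -1.886e-01] deg 34.6 now [0.5792 0.0073 0.0556] F [-0.06 -0.6  -2.05] w 0.0166 t 12.8333 j [ 0.19  0.58 -0.4   1.9   0.32  0.73 -0.71]
```

>>> apply_moves --plan '[[[0, 0, 0, 0, 0, -0.06, 1], [0, 0, 0, 0, 0, -0.13, 1], [0, 0, 0, 0, 0, -0.19, 1], [0, 0, -0.03, 0.06, -0.03, -0.19, 1], [0, 0, -0.06, 0.13, -0.06, -0.19, 1], [0, 0, -0.09, 0.2, -0.09, -0.19, 1], [0, 0, -0.125, 0.27, -0.125, -0.19, 1], [0, 0, -0.16, 0.34, -0.16, -0.19, 1], [0, 0, -0.192, 0.397, -0.186, -0.19, 1], [0, 0, -0.192, 0.397, -0.186, -0.19, 1], [0, 0, -0.192, 0.397, -0.186, -0.19, 1], [0, 0, -0.192, 0.397, -0.186, -0.19, 1]]]'

```text
clock: 13.83
tcp_pos: [0.5567, 0.1799, 0.1314]
orientation: [-1.872, -2.522, 0.004]
contact_force: [-0.4, -0.8, -0.7]
grip_width: 0.0167
```

```bash
python3 - <<'E'
from h import *
move((.5565,.1826,.050),107)
E
```

```text
row [-9.000e-04  2.000e-04 -9.000e-04  6.600e-03  2.000e-03  2.035e-01] deg 0.2 now [0.5567 0.1799 0.1314] F [-0.4  -0.8  -0.66] w 0.0167 t 13.8333 j [ 0.04  0.52 -0.6   1.83  0.36  0.91 -0.44]
```

>>> apply_moves --plan '[[[0, 0, -0.0005, 0.006, 0.002, 0.05, 1], [0, 0, -0.0005, 0.006, 0.002, 0.1, 1], [0, 0, -0.0005, 0.006, 0.002, 0.14, 1], [0, 0, -0.0005, 0.006, 0.002, 0.17, 1], [0, 0, -0.0005, 0.006, 0.002, 0.19, 1], [0, 0, -0.0005, 0.006, 0.002, 0.2, 1], [0, 0, -0.0005, 0.006, 0.002, 0.2, 1], [0, 0, -0.0005, 0.006, 0.002, 0.2, 1]]]'

```text
clock: 14.5
tcp_pos: [0.557, 0.184, 0.0522]
orientation: [-1.868, -2.525, 0.001]
contact_force: [0.5, -0.3, -1.6]
grip_width: 0.017
```

```bash
python3 - <<'E'
from h import *
move((.5567,.1826,.032),107)
a=r.grab_frame("side");b=r.grab_frame("top")
cv2.imwrite("pics/low.png",np.hstack([cv2.resize(a["pixels"][160:240,290:364],(400,430),interpolation=2),cv2.resize(b["pixels"][150:230,245:319],(400,430),interpolation=2)]))
E
```

```text
row [-0.0003 -0.0001  0.0001 -0.0031 -0.0016  0.0506] deg 0.1 now [0.557  0.184  0.0522] F [ 0.46 -0.26 -1.65] w 0.017 t 14.5 j [-0.01  0.62 -0.55  1.87  0.45  0.77 -0.51]
```

View pics/low.png

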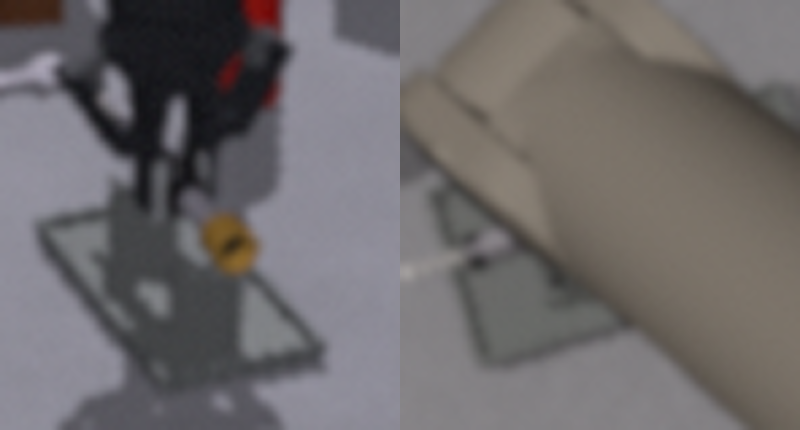

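The gauge is above its notches, and the rod is still out at top crop (405–460,265). I'll lower it slowly.

>>> apply_moves --plan '[[[0, 0, 0, -0.003, -0.0015, 0.01, 1], [0, 0, 0, -0.003, -0.0015, 0.02, 1], [0, 0, 0, -0.003, -0.0015, 0.03, 1], [0, 0, 0, -0.003, -0.0015, 0.04, 1], [0, 0, 0, -0.003, -0.0015, 0.046, 1], [0, 0, 0, -0.003, -0.0015, 0.05, 1], [0, 0, 0, -0.003, -0.0015, 0.05, 1], [0, 0, 0, -0.003, -0.0015, 0.05, 1]]]'

```text
clock: 15.27
tcp_pos: [0.5566, 0.1829, 0.0318]
orientation: [-1.867, -2.526, 0.001]
contact_force: [0.8, 0.4, -1.2]
grip_width: 0.0166
```

```bash
python3 - <<'E'
from h import *
st();move((.5567,.1826,.031),107)
E
```

```text
s 0.3427 lat 0.4752 z 0.0318 Faxial 0.62 Flat 0.64 Fz -1.22 yaw 107.06 tilt [-0.0013  0.0002] M [ 0.12 -0.29  0.08] t 15.27 w 0.0166
row [-0.0004 -0.0002  0.0004 -0.0009  0.0001  0.0021] deg 0.1 now [0.5566 0.1829 0.0318] F [ 0.8   0.4  -1.22] w 0.0166 t 15.2667 j [-0.02  0.65 -0.53  1.88  0.47  0.74 -0.53]
```

>>> apply_moves --plan '[[[0, 0, 0, 0, 0, 0.0015, 1], [0, 0, 0, 0, 0, 0.003, 1], [0, 0, 0, 0, 0, 0.003, 1], [0, 0, 0, 0, 0, 0.003, 1]]]'

```text
clock: 15.6
tcp_pos: [0.557, 0.1831, 0.0312]
orientation: [-1.867, -2.526, -0.001]
contact_force: [2.3, -0.0, 4.9]
grip_width: 0.0168
```

```bash
python3 - <<'E'
from h import *
st()
E
```

```text
s 0.343 lat 0.4756 z 0.0312 Faxial 0.7 Flat 2.23 Fz 4.89 yaw 107.06 tilt [-0.0001  0.0006] M [ 0.1  -0.44  0.06] t 15.6 w 0.0168
```

Seated, with Fz now +5 N. I'll open slowly with low force to about the earlier clearance, then rise.

>>> apply_moves --plan '[[[0, 0, 0, 0, 0, 0, 0.5], [0, 0, 0, 0, 0, 0, 0.4], [0, 0, 0, 0, 0, 0, 0.2], [0, 0, 0, 0, 0, 0, 0], [0, 0, 0, 0, 0, 0, -0.2], [0, 0, 0, 0, 0, 0, -0.4], [0, 0, 0, 0, 0, 0, -0.4], [0, 0, 0, 0, 0, 0, -0.4], [0, 0, 0, 0, 0, 0, -0.4]]]' --force 20

```text
clock: 16.35
tcp_pos: [0.5562, 0.1827, 0.0305]
orientation: [-1.867, -2.525, 0.002]
contact_force: [0.1, -0.4, 0.9]
grip_width: 0.0599
```

>>> apply_moves --plan '[[[0, 0, 0, 0, 0, -0.03, -0.4], [0, 0, 0, 0, 0, -0.07, -0.4], [0, 0, 0, 0, 0, -0.12, -0.4], [0, 0, 0, 0, 0, -0.2, -0.4], [0, 0, 0, 0, 0, -0.3, -0.4], [0, 0, 0, 0, 0, -0.4, -0.4], [0, 0, 0, 0, 0, -0.5, -0.4], [0, 0, 0, 0, 0, -0.5, -0.4], [0, 0, 0, 0, 0, -0.5, -0.4]]]'

```text
clock: 17.1
tcp_pos: [0.558, 0.1836, 0.2343]
orientation: [1.866, 2.524, 0.006]
contact_force: [0.9, -0.3, -0.8]
grip_width: 0.0597
```

```bash
python3 - <<'E'
from h import *
move((.50,-.10,.26),80)
E
```

```text
row [ 1.400e-03 -4.000e-04  1.503e-01 -6.354e-01 -3.462e-01 -6.600e-02] deg 27.1 now [0.558  0.1836 0.2343] F [ 0.88 -0.3  -0.76] w 0.0597 t 17.1 j [ 0.08  0.4  -0.66  1.74  0.27  1.09 -0.36]
```

>>> apply_moves --plan '[[[0, 0, 0.15, -0.635, -0.346, -0.066, -0.4], [0, 0, 0.15, -0.635, -0.346, -0.066, -0.4], [0, 0, 0.15, -0.635, -0.346, -0.066, -0.4], [0, 0, 0.15, -0.635, -0.346, -0.066, -0.4], [0, 0, 0.15, -0.635, -0.346, -0.066, -0.4], [0, 0, 0.15, -0.635, -0.346, -0.066, -0.4], [0, 0, 0.15, -0.635, -0.346, -0.066, -0.4], [0, 0, 0.15, -0.635, -0.346, -0.066, -0.4], [0, 0, 0.15, -0.635, -0.346, -0.066, -0.4], [0, 0, 0.15, -0.635, -0.346, -0.066, -0.4]]]'

```text
clock: 17.93
tcp_pos: [0.4982, -0.1001, 0.2564]
orientation: [-2.404, -2.019, 0.003]
contact_force: [0.5, 0.3, 0.9]
grip_width: 0.0598
```

```bash
python3 - <<'E'
from h import *
a=r.grab_frame("side");b=r.grab_frame("top")
cv2.imwrite("pics/end.png",np.hstack([cv2.resize(a["pixels"][160:240,290:364],(400,430),interpolation=2),cv2.resize(b["pixels"][150:230,245:319],(400,430),interpolation=2)]))
hsv=cv2.cvtColor(b["pixels"],cv2.COLOR_BGR2HSV);k=cv2.inRange(hsv,(12,110,70),(32,255,255))[165:200,295:330];ys,xs=np.where(k>0);print("head px",xs.mean()+295,ys.mean()+165,len(xs))
k=(hsv[175:205,270:305,2]<45);ys,xs=np.where(k);print("grip px",xs.mean()+270,ys.mean()+175,len(xs))
print(r.get_obs()["clock"])
E
```

```text
head px 311.98823529411766 181.08235294117648 85
grip px 286.7710843373494 189.19277108433735 83
18.0333
```

View pics/end.png

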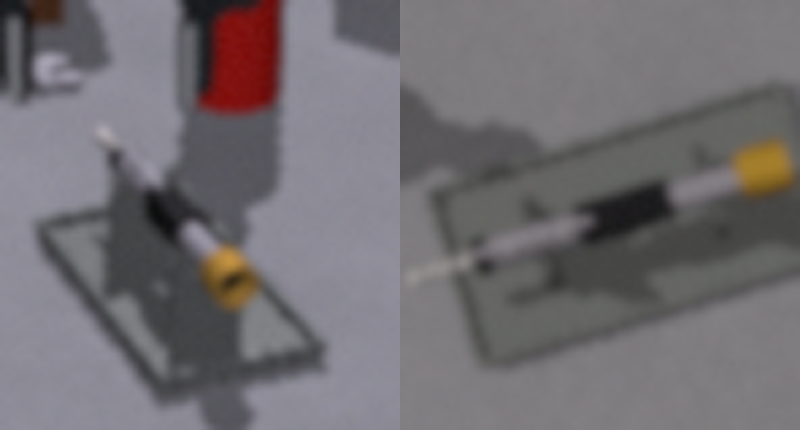

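The gauge lies in both notches with its head within 0.2 px of where it started. The rod stands out at the tail, top crop (410–470,270).

```bash
python3 -c "
from bench import r
print(r.hand_in())"
```

```text
the job is handed in; nothing more can be done
None
```

I checked the reservoir's air charge with the stick gauge, laid the gauge back in its rest with the rod still out, and handed the job in at 18 s on the robot's clock.

- **Press:** I pushed the head squarely onto the fill valve until the pin was in and the stem stopped hard. It was held there about 1.5 s; every reading in the hold was between 15 and 16 N along the axis, with under 2.5 N sideways.
- **Return:** I drew the gauge straight off, lowered it into the two notches until it seated at about 5 N, then opened the fingers and moved the arm clear.
- **Last checks:** The final pictures show the gauge in both notches, with its head and grip within 0.2 px of where they first lay. The white rod stands out of the tail and the gripper touches nothing. No check failed or disagreed, but I didn't measure the rod's length or compare the other bench items with the first pictures.

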